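# Lift a loaded vial block on its blade lifter

## Task

Take the steel C-shaped lifter by its black grip, slide its flat blade all the way home into the slot under the aluminium block that holds the three vials (not under the empty block), and only then lift the block on the blade about 10 cm clear of the worktop. Keep it level with the vials in their wells, never touch the block or the vials with the gripper, and leave the other things where they are. The program finishes while still holding the lifter, with the block steady and level in the air.

Things in the scene. Friction and masses are not known exactly. Their poses are not given: they have to be found in the camera images.
- lifter: the steel lifter (loose, 0.18 kg), a C seen from the side, standing on its flat blade with the grip on top. Origin on the blade's underside, straight below the grip; local x = where the blade points, z up. At the back an upright plate, front face at local x = -38 mm, 36 mm wide; from its top an arm 12 mm wide runs forward over the blade, underside 85 mm above the origin. Total height 140 mm.
- lifter_grip (a point): centre of the lifter's upright black grip, 118 mm above the underside of the blade: 44 mm along local x, 14 mm thick along local y (grasp it across y, from above), 43 mm tall, its top 22 mm above this point. Local x = the direction in which the blade points, z up.
- lifter_blade (a point): middle of the lifter's flat blade, straight below the grip centre, 2 mm above the blade's underside: blade 4 mm thick, 36 mm wide (local y), free from the upright plate's face at local x = -38 mm to its tip at +40 mm. Local x = pointing direction.
- block: the loaded aluminium vial block (loose, 0.18 to 0.31 kg): 76 mm along local x, 72 mm along y, 40 mm high, four round wells in the top, three of them with vials, whose caps reach 70 mm above the worktop. Origin: centre of its underside, z up. It stands on two rails along local x at its sides. The empty block may stand close beside it (a few mm), nearer to the robot or farther.
- block_slot (a point): middle of the loaded block's slot between its rails, 8 mm above the worktop. The slot runs straight along local x, open at both ends and downwards, 44 mm wide, roof 16 mm above the worktop. One mouth (local -x) faces roughly to the robot's right (world -y), with free room before it. Blade home = upright plate against the block's end face; the grip is then straight above this point.
- spare_block: an equal aluminium block, empty, all four wells open; loose; to be left alone. Origin and axes as for the loaded block. Behind the work stands a clear, fixed drawer organiser, 210 mm tall, its handles at x = 0.70 m, from y = -0.10 to 0.24 m.
- vial_03_mid (a point): screw-cap sample vial of brown glass, white cap, 23 mm in diameter, 48 mm tall. Origin half-way up its axis, local z up. It stands 18 mm deep in a well of the loaded block.
- vial_05_mid (a point): screw-cap sample vial of clear glass, white cap, 23 mm in diameter, 48 mm tall. Origin half-way up its axis, local z up. It stands 18 mm deep in a well of the loaded block.
- vial_02b_mid (a point): screw-cap sample vial of clear glass, blue cap, 23 mm in diameter, 48 mm tall. Origin half-way up its axis, local z up. It stands 18 mm deep in a well of the loaded block.
- petri_dish: shallow dish with tablets, 65 mm in diameter, 13 mm high, loose bystander; origin at the centre of its underside.
- tape_roll: roll of label tape lying flat, 66 mm in diameter, 18 mm high, loose bystander; origin at the centre of its underside.
- weight_1: steel calibration weight, 24 mm in diameter, 30 mm high, loose bystander; origin at the centre of its underside.
- tweezers: steel tweezers lying flat, 130 mm along local y, 16 mm wide, 8 mm high, loose bystander; origin at the centre of its underside. Behind it the big, tall white tester fills the right of the bench (fixed; x beyond 0.48 m, y below -0.30 m).
Mind the look-alikes: they are no part of the job. Of the things that look like the lifter, the larger one is meant.

How it is judged:
On the way:
1. the blade is fully home in the slot of the loaded block, its upright plate within 6 mm of the block's end, while the block still stands on the worktop (x of lifter_blade in the frame of block between -0.006 and 0.006 m and y of lifter_blade in the frame of block between -0.007 and 0.007 m and angle between the x axis of lifter_blade and the x axis of block, either way round below 0.15 rad and z of lifter_blade in the frame of block between -0.003 and 0.019 m and height (world z) of block below 0.006 m), for 0.1 s.
At the end, for the whole second after the job is handed in: The gripper holds the lifter, and the lifter alone carries the loaded block: blade home (within 6 mm), block's underside 60 to 160 mm above the worktop, tilted less than 0.07 rad (4 degrees), at rest (under 0.02 m/s and 0.15 rad/s), not touched by the arm, the three vials upright in their wells (x of lifter_blade in the frame of block between -0.006 and 0.006 m and y of lifter_blade in the frame of block between -0.007 and 0.007 m and angle between the x axis of lifter_blade and the x axis of block, either way round below 0.15 rad and height (world z) of block between 0.06 and 0.16 m and angle between block's own z axis and vertical below 0.07 rad and linear speed of block below 0.02 m/s and angular speed of block below 0.15 rad/s and contact force between lifter and block above 1 N and contact force between the fingers and lifter above 3 N and contact force between the arm and block below 0.2 N and contact force between each of block, lifter and spare_block below 0.1 N and z of vial_03_mid in the frame of block between 0.04 and 0.052 m and horizontal distance between each of vial_03_mid, vial_05_mid, vial_02b_mid and block below 0.033 m and angle between each of vial_03_mid, vial_05_mid, vial_02b_mid's own z axis and vertical below 0.2 rad and z of vial_05_mid in the frame of block between 0.04 and 0.052 m and z of vial_02b_mid in the frame of block between 0.04 and 0.052 m); the arm keeps its last pose, push and grip.
It fails at once if the gripper or the arm touches the loaded block or a vial (over 1 N) (contact force between any of the arm, the fingers and block above 1 N or contact force between any of the arm, the fingers and vial_03 above 1 N or contact force between any of the arm, the fingers and vial_05 above 1 N or contact force between any of the arm, the fingers and vial_02b above 1 N).
It fails at once if the loaded block tips by more than 0.25 rad (angle between block's own z axis and vertical above 0.25 rad).
It fails at once if the empty block or a bystander is moved by more than 30 mm (distance of any of spare_block, petri_dish, tape_roll, weight_1, tweezers from where it was at the start of the episode above 0.03 m).
It also fails if it takes over 51 s, if anything falls off the work surface, if the arm or the gripper's body presses on something with over 40 N, if the wrist force passes 120 N, or if a joint passes its speed limit or range.

## Robot

A 7-joint arm with a two-finger parallel gripper is mounted at the origin on a cart in front of the work surface, level with it; the furniture and walls round the work are solid. World frame = base frame: x ahead of the robot, y to its left, z up, the work surface at z = 0. Lengths are in m, angles in rad, forces in N, time in s.
With the tool pointing down it reaches from about 0.425 to 1.025 m from the base axis. Payload 3.6 kg.
Tool frame: the origin (TCP) lies on the mounting face of the last link; the fingertips stand 173 mm ahead of it and the grasp point (between the pads) lies 155 mm ahead of it; x points along the fingers, z is the direction in which the jaws open and shut, and the axes are right-handed (so a half turn about x gives the same grasp; the last joint's range is limited). The gripper opens to 85 mm and grips with 20 to 120 N. Pads are 22 mm wide; open, the fingers measure 114 mm over their backs; the gripper's body (76 mm by 85 mm) begins 54 mm behind the grasp point. The pads swing forward as they close: fully open they stand 13 mm farther back than shut.
Start: joints at [-1.335, 0.591, 0.048, 1.609, -0.033, 0.943, -0.034], TCP at [0.235, 0.686, 0.405] pointing down, gripper open.
Joint ranges: [-2.69, 2.69], [-0.47, 2.24], [-1.27, 1.36], [0.19, 2.51], [-1.53, 4.68], [0.08, 2.07], [-3.09, 3.09]. Speed limits (rad/s): [2.57, 2.57, 3.14, 3.14, 3.14, 3.14, 3.14].

## Interface

Orientations are given as a 3x3 rotation matrix whose columns are the frame's x, y, z axes.
In Python, from rig import * gives the robot as it stands. The module is installed in compiled form; this text tells all that it offers. Calls block until the motion is done:
- reach(position, orientation): joint-space move of the TCP to a pose.
- move_linear(position, frame=None, speed=0.15): straight line of the TCP; frame=None keeps the orientation; speed is the mean speed in m/s.
- set_joints(angles): joint-space move.
- gripper_to(opening, grip_force=None): finger opening in m; grip_force is the grip in N (None keeps the last); returns when the fingers have stopped.
- hold(seconds).
- ik(position, orientation): joint angles nearest the present ones, or None.
- get_image(name): name is "side" or "top" or "wrist"; returns a dict with "pixels" (420x560x3 uint8, red, green, blue), "K" (3x3 intrinsics, pixels), "dist_coeffs" ([k1, k2, p1, p2, k3] as OpenCV has them; the pictures are not rectified), "R" (3x3) and "t" (3): a world point X has camera coordinates R X + t. Camera axes: x right, y down, z forward; pixel columns grow to the right and rows downward; lengths in m; the calibration is good to about 2 mm. A picture is of the moment at which its call begins. There is no depth.
A pose or a line that the arm cannot do raises IKError and nothing moves.
- close_job(): hands the job in, once; it reports no verdict.
Trained networks look in a picture, given as the dict that the camera call returned (one of the last four; its "shot" number tells which), for a name from the list of things; names that differ only in an ending like _2 or _b are one class to them, and where a whole thing is asked for, a point or a joint stands for the part that bears it (a point fixed in the world has none). Each returns a list of dicts, best first, with "p" (0 to 1); they miss things now and then, are a little off and sometimes report something else, mostly with a low value. They report only what shows in the picture. A call takes as long as a camera call. They do not tell look-alikes from the thing itself.
- spot_in(picture, label): "box" ([centre column, centre row, width, height] in pixels, round what is visible of it).
- outline_of(picture, label): "region" (420x560 bool, what is visible of it) and "box" ([centre column, centre row, width, height] in pixels, round what is visible of it).
Readings, each from a call of its own:
- current_clock(): time.
- current_qpos(): joint angles.
- current_dq(): joint speeds.
- current_joint_torque(): joint torques, N m.
- current_tcp_pos(): TCP position.
- current_tool_rot(): TCP orientation.
- current_ft_force(): force on the tool from outside, world axes, zero at the start.
- current_wrist_torque(): the same for the moment, N m.
- current_width(): finger opening in m.
Only numpy, scipy, OpenCV 4.12 (cv2) and the standard library are available. Lean on these libraries where they do the work, as an engineer would, in place of code of your own. Each camera call takes 0.05 s, during which the arm holds its last target. There are 200 camera calls.

## Working session

There is one attempt and no reset: what is moved stays moved. The work goes in short steps, each a Python script; the robot and the scene stay as the last script left them, time stands still between calls to the robot, and variables do not carry over. Pictures are saved under pics/ and viewed, on a budget of 10 in all, crops included, one or two more only if the job needs it, and the job is handed in when it is done.

```bash
mkdir -p pics; cat > h.py <<'E'
from rig import *
import numpy as np, cv2
def px2w(im,uv,z):
    uv=np.array(uv,float).reshape(-1,1,2)
    n=cv2.undistortPoints(uv,np.array(im["K"],float),np.array(im["dist_coeffs"],float)).reshape(-1,2)
    R=np.array(im["R"]);t=np.array(im["t"]);C=-R.T@t
    d=np.c_[n,np.ones(len(n))]@R
    return C+d*((z-C[2])/d[:,2])[:,None]
def w2px(im,X):
    R=np.array(im["R"],float)
    return cv2.projectPoints(np.array(X,float).reshape(-1,3),cv2.Rodrigues(R)[0],np.array(im["t"],float),np.array(im["K"],float),np.array(im["dist_coeffs"],float))[0].reshape(-1,2)
def save(im,n,crop=None,s=1):
    p=np.array(im["pixels"])[:,:,::-1]
    if crop: a,b,c,d=crop;p=p[b:d,a:c]
    cv2.imwrite("pics/"+n,cv2.resize(p,None,fx=s,fy=s,interpolation=cv2.INTER_CUBIC))
E
python3 - <<'E'
from h import *
ims=[get_image("top"),get_image("side")]
p=np.vstack([i["pixels"] for i in ims])[:,:,::-1]
cv2.imwrite("pics/a0.png",ims[0]["pixels"][:,:,::-1]);cv2.imwrite("pics/a1.png",ims[1]["pixels"][:,:,::-1])
import pickle;pickle.dump(ims,open("ims.pkl","wb"))
for im in ims:
    print("C",-np.array(im["R"]).T@im["t"], im["K"][0][0])
    for l in ["lifter","lifter_grip","block","spare_block","vial_03_mid","vial_05_mid","vial_02b_mid","petri_dish","tape_roll","weight_1","tweezers"]:
        print(l,[(np.round(d["box"]).astype(int).tolist(),round(d["p"],2)) for d in spot_in(im,l)[:3]])
print(current_clock())
E
```

```text
C [0.37227195 0.0691723  1.32048531] 423.1046755650959
lifter [([354, 211, 9, 26], 0.8), ([349, 249, 34, 16], 0.61)]
lifter_grip [([355, 209, 13, 27], 0.72), ([350, 251, 38, 20], 0.69)]
block [([227, 217, 32, 28], 0.63)]
spare_block [([216, 252, 32, 28], 0.56)]
vial_03_mid [([231, 210, 5, 9], 0.47)]
vial_05_mid [([234, 222, 9, 6], 0.58)]
vial_02b_mid [([228, 217, 28, 28], 0.69)]
petri_dish [([174, 249, 23, 16], 0.64)]
tape_roll [([354, 177, 25, 19], 0.81)]
weight_1 []
tweezers [([220, 213, 8, 6], 0.65), ([348, 251, 37, 20], 0.25)]
C [ 0.14841066 -0.62022704  0.63862198] 396.05075012854473
lifter [([294, 295, 44, 74], 0.95), ([342, 288, 18, 32], 0.82)]
lifter_grip [([342, 288, 16, 33], 0.85), ([297, 293, 40, 69], 0.73)]
block [([252, 215, 36, 26], 0.89)]
spare_block [([208, 218, 35, 23], 0.91)]
vial_03_mid []
vial_05_mid [([246, 210, 6, 9], 0.5), ([295, 294, 42, 74], 0.42)]
vial_02b_mid [([244, 198, 9, 7], 0.54)]
petri_dish [([197, 202, 16, 13], 0.78), ([247, 208, 7, 12], 0.59), ([328, 371, 62, 40], 0.22)]
tape_roll []
weight_1 [([235, 192, 8, 5], 0.54), ([208, 220, 38, 29], 0.17)]
tweezers [([327, 371, 58, 38], 0.85)]
1.2
```

View pics/a0.png

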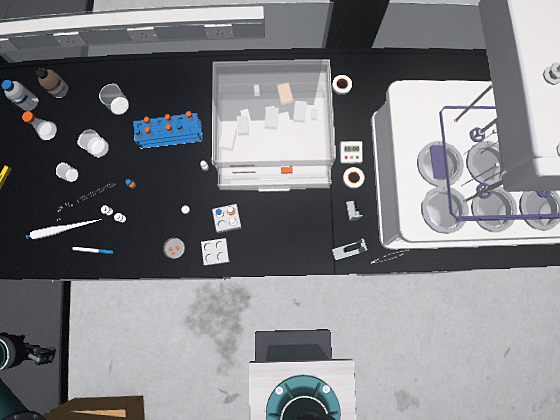

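View pics/a1.png

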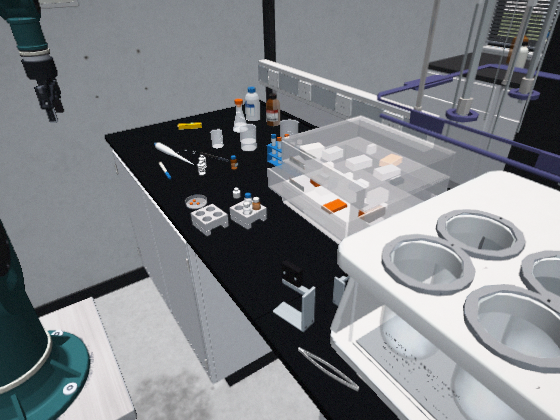

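The top view shows two lifters: the larger at about (350,250) and a small look-alike at (354,211). The loaded block with vial caps is at (227,217), farther from the robot, and the empty block is at (215,252), nearer. The description calls for the larger lifter, so I'll confirm it in an enlarged crop.

```bash
python3 - <<'E'
from h import *
import pickle
ims=pickle.load(open("ims.pkl","rb"))
P=[i["pixels"][:,:,::-1] for i in ims]
c=lambda p,x,y,w,h:cv2.resize(p[y:y+h,x:x+w],(400,300),interpolation=cv2.INTER_CUBIC)
g=np.vstack([np.hstack([c(P[0],320,195,80,60+15),c(P[0],195,195,80,75)]),np.hstack([c(P[1],260,255,100,75),c(P[1],185,180,100,75)])])
g=np.clip(g.astype(float)*1.0,0,255); g=(255*(g/255)**.6).astype(np.uint8)
cv2.imwrite("pics/b.png",g)
for n,uv,z in [("lif",(349,251),.05),("blk",(227,217),.04),("spare",(215.5,252),.04),("petri",(174,248),.01),("small",(354,211),.03),("tape",(354,177),.018),("benchedge",(349,274),0)]: print(n,px2w(ims[0],uv,z).round(3))
for n,uv,z in [("lifblade",(293,318),.0),("blk",(249,213),.04),("spare",(209,214),.04),("tweez",(327,371),0)]: print(n,px2w(ims[1],uv,z).round(3))
E
```

```text
lif [[ 0.475 -0.149  0.05 ]]
blk [[0.589 0.219 0.04 ]]
spare [[0.482 0.254 0.04 ]]
petri [[0.5   0.389 0.01 ]]
small [[ 0.6   -0.175  0.03 ]]
tape [[ 0.713 -0.184  0.018]]
benchedge [[ 0.408 -0.154  0.   ]]
lifblade [[ 0.481 -0.154  0.   ]]
blk [[0.579 0.192 0.04 ]]
spare [[0.486 0.252 0.04 ]]
tweez [[ 0.459 -0.29   0.   ]]
```

View pics/b.png

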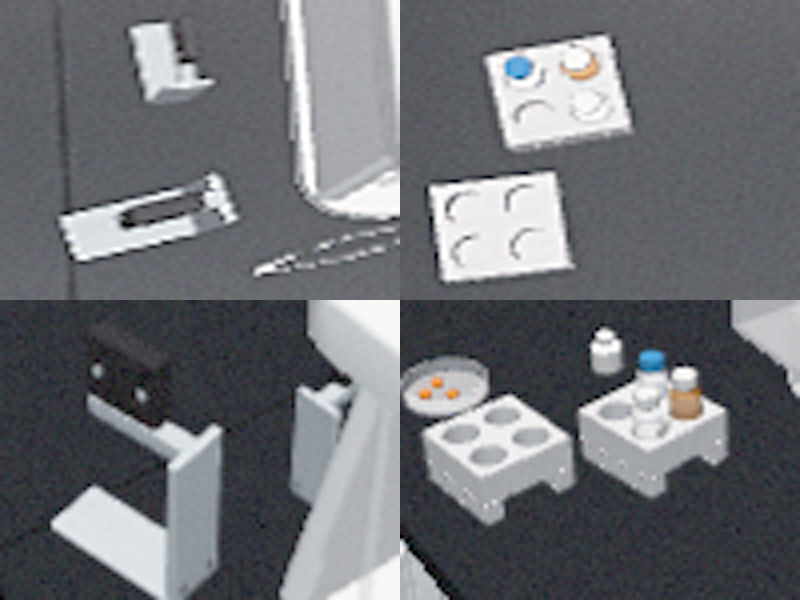

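```bash
cat >> h.py <<'E'
def Rt(yaw,s=1):
    x=np.array([0,0,-1.]); z=s*np.array([-np.sin(yaw),np.cos(yaw),0]); return np.c_[x,np.cross(z,x),z]
E
python3 - <<'E'
from h import *
import pickle
print(current_tool_rot(),current_qpos())
for s in (1,-1):
  for p in [(.47,-.15,.40),(.57,.2,.40),(.47,-.15,.27),(.57,.2,.27)]:
    print(s,p,np.round(ik(p,Rt(1.85,s)),2) if ik(p,Rt(1.85,s)) is not None else None)
E
```

```text
[[ 7.49290961e-05 -9.46114643e-01  3.23831866e-01]
 [ 1.68627447e-05  3.23831868e-01  9.46114645e-01]
 [-9.99999997e-01 -6.54308211e-05  4.02185188e-05]] [-1.33450356  0.59119069  0.04844637  1.6084951  -0.0332807   0.9426767
 -0.03369004]
1 (0.47, -0.15, 0.4) [-0.6   0.58  1.19  2.16 -0.72  0.89 -1.84]
1 (0.57, 0.2, 0.4) [-0.09  0.48 -0.45  1.88  0.27  0.84  2.75]
1 (0.47, -0.15, 0.27) [ 0.81  0.66 -0.82  2.2   0.85  0.64  2.79]
1 (0.57, 0.2, 0.27) [-0.08  0.66 -0.47  1.96  0.49  0.63  2.55]
-1 (0.47, -0.15, 0.4) [-0.43  0.42  0.87  2.15 -0.47  0.77  1.02]
-1 (0.57, 0.2, 0.4) [-0.69  0.47  0.38  1.91 -0.23  0.81  0.1 ]
-1 (0.47, -0.15, 0.27) [ 0.06  0.54  0.21  2.23 -0.27  0.4   0.77]
-1 (0.57, 0.2, 0.27) [-0.59  0.63  0.25  1.99 -0.28  0.55  0.14]
```

```bash
python3 - <<'E'
from h import *
import pickle
reach((.55,.20,.43),Rt(1.78,-1)); hold(.2); a=get_image("wrist")
print(current_clock(),-np.array(a["R"]).T@a["t"])
reach((.47,-.15,.42),Rt(1.83,-1)); hold(.2); b=get_image("wrist")
print(current_clock(),-np.array(b["R"]).T@b["t"], current_qpos())
pickle.dump([a,b],open("w.pkl","wb"))
P=[i["pixels"][:,:,::-1] for i in (a,b)]
cv2.imwrite("pics/wa.png",P[0]);cv2.imwrite("pics/wb.png",(255*(P[1]/255)**.6).astype(np.uint8))
E
```

```text
3.5333 [0.53264604 0.27708404 0.39883088]
5.1333 [ 0.44968074 -0.07367966  0.38889088] [-0.19463041  0.31074744  0.51578474  2.12139765 -0.2208216   0.76006973
  0.72285175]
```

View pics/wa.png

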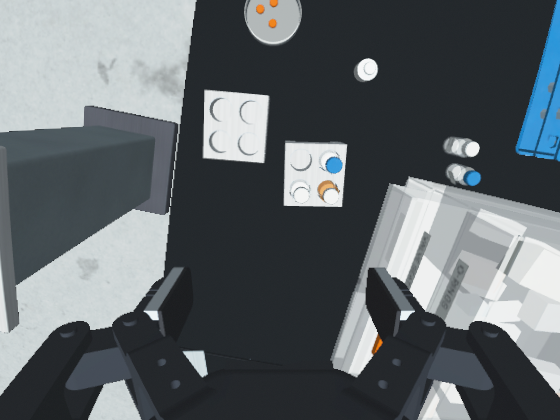

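View pics/wb.png

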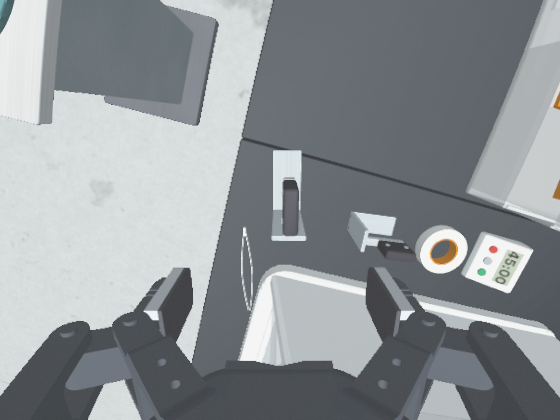

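Wrist views: the loaded block's top corners are about (286,142), (347,143), (344,207), (284,205). The larger lifter's blade tip is at (273..301,151), with its plate at about (288,238) and grip at about (291,207). The small look-alike is at (375,235). Next I fit both poses.

```bash
cat >> h.py <<'E'
from scipy.optimize import minimize
from itertools import product
def comp(im,seed,th,box):
    g=np.array(im["pixels"]).min(2); m=(g>th).astype(np.uint8)
    a,b,c,d=box; k=np.zeros_like(m); k[b:d,a:c]=m[b:d,a:c]
    n,l,st,_=cv2.connectedComponentsWithStats(k); i=1+np.argmax(st[1:,4])
    return l==i
def hullmask(pts,S=4):
    m=np.zeros((420*S,560*S),np.uint8)
    cv2.fillConvexPoly(m,cv2.convexHull(np.round((pts+.5)*S-.5).astype(np.int32)),1)
    return cv2.resize(m.astype(np.float32),(560,420),interpolation=cv2.INTER_AREA)
def pose(P,p):
    c,s=np.cos(p[2]),np.sin(p[2]); P=np.array(P,float)
    return np.c_[p[0]+c*P[:,0]-s*P[:,1],p[1]+s*P[:,0]+c*P[:,1],P[:,2]]
def fit(im,mask,P,p0):
    ys,xs=np.nonzero(mask); t=hullmask(np.c_[xs,ys].astype(float))
    f=lambda q:np.abs(hullmask(w2px(im,pose(P,[q[0],q[1],q[2]*10])))-t).sum()
    q0=np.array([p0[0],p0[1],p0[2]/10])
    sim=np.vstack([q0]+[q0+.015*e for e in np.eye(3)])
    for _ in range(3):
        r=minimize(f,q0,method="Nelder-Mead",options=dict(initial_simplex=sim,xatol=1e-5,fatol=.05)); q0=r.x; sim=np.vstack([q0]+[q0+.004*e for e in np.eye(3)])
    return np.array([q0[0],q0[1],q0[2]*10]),r.fun,t.sum()
BLK=list(product((-.038,.038),(-.036,.036),(0,.04)))
LIF=list(product((-.042,.04),(-.018,.018),(0,.004)))+list(product((-.042,-.038),(-.018,.018),(.0,.095)))
E
python3 - <<'E'
from h import *
import pickle
a,b=pickle.load(open("w.pkl","rb")); ims=pickle.load(open("ims.pkl","rb"))
g=np.array(b["pixels"]).min(2)
for th in (90,120):
  m=comp(a,None,th,(274,130,362,222)); ys,xs=np.nonzero(m); print(m.sum(),xs.min(),xs.max(),ys.min(),ys.max())
  print("blk",fit(a,m,BLK,(.58,.2,1.77)))
  m=comp(a,None,th,(195,80,277,172)); print("spare",fit(a,m,BLK,(.48,.25,1.65)))
for th in (60,80,110):
  m=comp(b,None,th,(262,142,315,250)); ys,xs=np.nonzero(m); print(m.sum(),xs.min(),xs.max(),ys.min(),ys.max())
  r=fit(b,m,LIF,(.47,-.15,1.83)); print("lif",r)
p=r[0]
print(w2px(b,pose([(.022,.007,.14),(.022,-.007,.14),(-.022,.007,.14),(-.022,-.007,.14)],p)))
# top cam check
m=comp(ims[0],None,90,(205,198,248,236)); print("blk top",fit(ims[0],m,BLK,(.58,.2,1.77)))
E
```

```text
3655 283 346 141 206
blk (array([0.58887281, 0.2189317 , 1.75822186]), np.float64(52.3125), np.float32(3920.8125))
spare (array([0.48515964, 0.2551276 , 1.69966522]), np.float64(52.5625), np.float32(4387.9375))
3450 284 346 141 206
blk (array([0.58898679, 0.21880822, 1.75359116]), np.float64(79.4375), np.float32(3861.8125))
spare (array([0.48484793, 0.25501635, 1.70014623]), np.float64(56.5), np.float32(4333.1875))
1889 271 306 149 240
lif (array([ 0.48098893, -0.15007536,  1.82095351]), np.float64(84.3125), np.float32(2937.3125))
1793 271 306 150 240
lif (array([ 0.48090796, -0.1502475 ,  1.82887612]), np.float64(49.375), np.float32(2875.6875))
1217 273 301 150 210
lif (array([ 0.47801649, -0.14301979,  1.78369304]), np.float64(1150.875), np.float32(1666.5625))
[[283.00259234 181.20784493]
 [299.67657651 182.00593188]
 [280.39006582 230.26199549]
 [296.23774382 230.97177489]]
blk top (array([0.58931041, 0.22240165, 1.75549337]), np.float64(13.5), np.float32(629.5625))
```

```bash
cat > st.py <<'E'
from h import *
L=np.array([.481,-.150,1.827]); B=np.array([.589,.219,1.756])
u=np.array([np.cos(B[2]),np.sin(B[2])])
GZ=.122+.155
E
python3 - <<'E'
from st import *
import pickle
R=Rt(L[2],-1)
reach((L[0],L[1],GZ+.06),R)
move_linear((L[0],L[1],GZ),speed=.08)
print("ft",current_ft_force())
gripper_to(0.0,100); hold(.2)
print("w",current_width(),current_ft_force(),current_tcp_pos())
move_linear((L[0],L[1],GZ+.03),speed=.08)
pre=B[:2]-.13*u
reach((pre[0],pre[1],GZ+.03),Rt(B[2],-1)); hold(.3)
print(current_tcp_pos(),current_qpos(),current_ft_force(),current_width())
w=get_image("wrist"); s=get_image("side")
pickle.dump([w,s],open("w2.pkl","wb")); print(current_clock())
P=[i["pixels"][:,:,::-1] for i in (w,s)]
c=cv2.resize(P[1][130:310,180:420],(560,420),interpolation=cv2.INTER_CUBIC)
g=np.hstack([cv2.resize(P[0],(400,300)),cv2.resize(c,(400,300))])
cv2.imwrite("pics/c.png",(255*(g/255)**.6).astype(np.uint8))
E
```

```text
ft [ 0.67203168 -0.15167289  1.65966588]
w 0.013108506560388354 [0.69550572 1.02337518 3.64848763] [ 0.48133103 -0.15003336  0.27725445]
[0.61274113 0.08962091 0.30718101] [-0.53945767  0.62810144  0.46761292  1.94044276 -0.43786155  0.67384502
  0.38190331] [ 0.05593903  0.30228674 -2.29160476] 0.013021053307581146
9.3083
```

View pics/c.png

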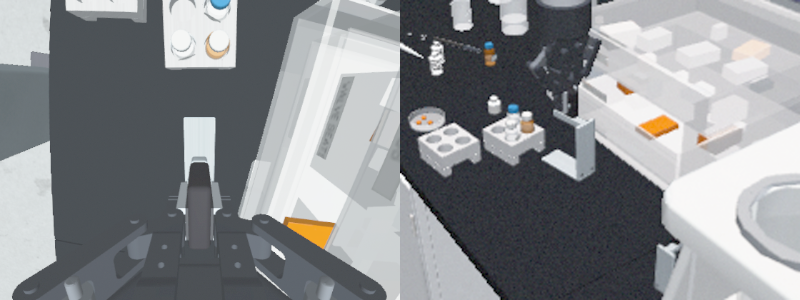

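The lifter is held upright, with the blade tip at about (258..300,165) in the wrist picture and the block's near end at row ~95 ahead of it. Next I measure the blade in the hand relative to the block.

```bash
python3 - <<'E'
from st import *
import pickle
w,s=pickle.load(open("w2.pkl","rb"))
g=np.array(w["pixels"]).min(2).astype(float)
def edges(r,c0,c1,th):
    x=np.nonzero(g[r,c0:c1]>th)[0]+c0
    a,b=x.min(),x.max()
    sub=lambda i,j:i+(th-g[r,i])/(g[r,j]-g[r,i]+1e-9)*(j-i)
    return sub(a-1,a),sub(b,b+1)
def report(rows,c0,c1,z,th):
    E=np.array([edges(r,c0,c1,th) for r in rows])
    l=px2w(w,np.c_[E[:,0],rows],z);r=px2w(w,np.c_[E[:,1],rows],z)
    wd=[];ya=[]
    for q in (l,r):
        k=np.polyfit(q[:,1],q[:,0],1)[0]; ya.append(np.pi/2+np.arctan(k)*-1)
    m=(l+r)/2
    d=m[:,:2]-B[:2]; lat=-u[1]*d[:,0]+u[0]*d[:,1]
    n=np.array([-u[1],u[0]]); print("yaw",np.round(ya,3),"lat",lat.round(4),"width",((l-r)[:,:2]@n).round(4))
    print(E[[0,-1]].round(1))
rows=np.arange(172,215,6)
report(rows,245,312,.034,120)
report(np.arange(8,88,8),215,345,.04,120)
# tip and block end along u
for c,z,lo,hi in [(275,.034,120,200),(285,.034,120,200),(250,.04,60,130),(320,.04,60,130)]:
    col=g[lo:hi,c]; i=np.nonzero(np.abs(np.diff(col))>40)[0]
    print(c,[(int(k+lo),round(float((px2w(w,(c,k+lo+.5),z)[0,:2]-B[:2])@u),4)) for k in i], )
print((current_tcp_pos()[:2]-B[:2])@u, -u[1]*(current_tcp_pos()[0]-B[0])+u[0]*(current_tcp_pos()[1]-B[1]))
E
```

```text
yaw [1.759 1.746] lat [0.0013 0.0013 0.0013 0.0014 0.0013 0.0013 0.0014 0.0015] width [0.0359 0.0361 0.0361 0.0359 0.0357 0.0355 0.0356 0.0358]
[[256.6 301. ]
 [257.5 300. ]]
yaw [1.761 1.763] lat [0.0005 0.0005 0.0005 0.0005 0.0005 0.0005 0.0003 0.0003 0.0003 0.0003] width [0.0722 0.0723 0.0722 0.0721 0.0722 0.0724 0.0722 0.0723 0.0723 0.0723]
[[227.3 331.6]
 [230.3 329.6]]
275 [(163, -0.0898)]
285 [(163, -0.0898)]
250 [(69, -0.0207), (71, -0.022), (77, -0.0261), (84, -0.0309), (93, -0.0371), (94, -0.0378), (97, -0.0399)]
320 [(93, -0.0373), (96, -0.0394)]
-0.13078159117843555 0.000217700544946145
```

```bash
python3 - <<'E'
from st import *
import pickle
n=np.array([-u[1],u[0]]); R=Rt(1.762,-1)
T=lambda a:B[:2]+a*u-.0007*n
go=lambda a,z,v,f=None:move_linear((*T(a),GZ+z),frame=f,speed=v)
go(-.13,.03,.05,R); go(-.13,.006,.05); hold(.2); f0=np.array(current_ft_force())
for a in (-.085,-.06,-.03,-.01,-.0015):
    go(a,.006,.06); hold(.1); print(a,(np.array(current_ft_force())-f0).round(2))
hold(.3)
w=get_image("wrist"); s=get_image("side"); pickle.dump([w,s],open("w3.pkl","wb"))
print(current_clock(),current_tcp_pos())
P=[i["pixels"][:,:,::-1] for i in (w,s)]
m=comp(s,None,90,(160,150,290,290))
g=np.hstack([cv2.resize(P[0],(400,300)),cv2.resize(P[1][170:245,210:310],(400,300),interpolation=cv2.INTER_CUBIC)])
cv2.imwrite("pics/d.png",(255*(g/255)**.6).astype(np.uint8))
E
```

```text
-0.085 [-1.03 -0.43 -0.59]
-0.06 [-0.09  0.03 -0.01]
-0.03 [-0.76 -0.02 -0.1 ]
-0.01 [-0.23 -0.67  1.15]
-0.0015 [ 0.17 -0.53  1.54]
14.1833 [0.59000257 0.21757961 0.28301636]
```

View pics/d.png

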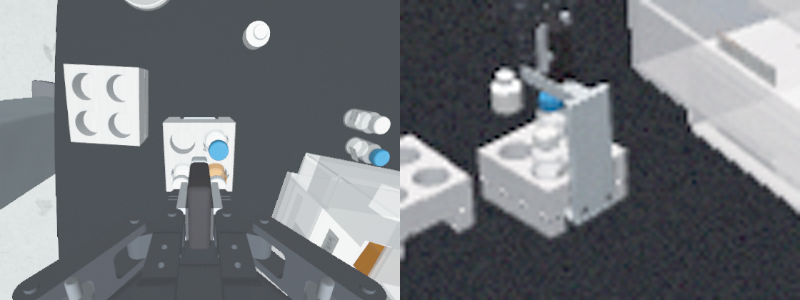

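```bash
python3 - <<'E'
from st import *
import pickle
w,s=pickle.load(open("w3.pkl","rb"))
g=np.array(w["pixels"]).min(2).astype(float); n=np.array([-u[1],u[0]])
for c in (240,255,270,285,300,320):
    col=g[145:185,c]; i=np.nonzero(np.abs(np.diff(col))>25)[0]+145
    print(c,[(int(k),*( ((px2w(w,(c,k+.5),z)[0,:2]-B[:2])@u).round(4) for z in (.04,.01,.0))) for k in i])
for r in (180,190,200,210,220):
    x=np.nonzero(g[r,210:345]>150)[0]+210
    print(r,[round(float((px2w(w,(v,r),.04)[0,:2]-B[:2])@n),4) for v in (x.min()-.5,x.max()+.5)])
E
```

```text
240 [(163, np.float64(0.0446), np.float64(0.0401), np.float64(0.0386)), (170, np.float64(0.0397), np.float64(0.0345), np.float64(0.0327)), (171, np.float64(0.039), np.float64(0.0337), np.float64(0.0319))]
255 [(165, np.float64(0.0433), np.float64(0.0386), np.float64(0.037)), (166, np.float64(0.0425), np.float64(0.0378), np.float64(0.0362)), (170, np.float64(0.0397), np.float64(0.0345), np.float64(0.0328)), (171, np.float64(0.039), np.float64(0.0337), np.float64(0.0319))]
270 [(163, np.float64(0.0447), np.float64(0.0402), np.float64(0.0387)), (164, np.float64(0.044), np.float64(0.0394), np.float64(0.0379)), (165, np.float64(0.0433), np.float64(0.0386), np.float64(0.0371)), (166, np.float64(0.0426), np.float64(0.0378), np.float64(0.0362)), (170, np.float64(0.0398), np.float64(0.0346), np.float64(0.0328)), (171, np.float64(0.039), np.float64(0.0338), np.float64(0.032))]
285 [(163, np.float64(0.0448), np.float64(0.0403), np.float64(0.0388)), (164, np.float64(0.0441), np.float64(0.0395), np.float64(0.038)), (165, np.float64(0.0434), np.float64(0.0387), np.float64(0.0371)), (166, np.float6
[... 201 characters left out ...]
loat64(0.0448), np.float64(0.0404), np.float64(0.0389)), (164, np.float64(0.0441), np.float64(0.0395), np.float64(0.038)), (165, np.float64(0.0434), np.float64(0.0387), np.float64(0.0372)), (166, np.float64(0.0427), np.float64(0.0379), np.float64(0.0364)), (170, np.float64(0.0399), np.float64(0.0347), np.float64(0.033)), (171, np.float64(0.0392), np.float64(0.0339), np.float64(0.0321))]
320 [(163, np.float64(0.0449), np.float64(0.0405), np.float64(0.039)), (170, np.float64(0.04), np.float64(0.0348), np.float64(0.0331)), (171, np.float64(0.0393), np.float64(0.034), np.float64(0.0323))]
180 [0.037, -0.0351]
190 [0.0366, -0.0355]
200 [0.0369, -0.0351]
210 [0.0366, -0.0355]
220 [0.0369, -0.0352]
```

```bash
python3 - <<'E'
from st import *
import pickle
n=np.array([-u[1],u[0]])
T=lambda a:B[:2]+a*u-.0007*n
go=lambda a,z,v:move_linear((*T(a),GZ+z),speed=v)
gripper_to(0.0,120)
go(-.0003,.006,.01); hold(.2); print(current_ft_force())
go(-.0003,.022,.01); hold(.3); print(current_ft_force(),current_wrist_torque(),current_width())
go(-.0003,.112,.04); hold(1.0)
print(current_ft_force(),current_wrist_torque(),current_width(),current_tcp_pos(),current_clock())
w=get_image("wrist"); s=get_image("side"); pickle.dump([w,s],open("w4.pkl","wb"))
P=[i["pixels"][:,:,::-1] for i in (w,s)]
g=np.hstack([cv2.resize(P[0],(400,300)),cv2.resize(P[1][140:230,200:320],(400,300),interpolation=cv2.INTER_CUBIC)])
cv2.imwrite("pics/e.png",(255*(g/255)**.6).astype(np.uint8))
E
```

```text
[-0.72128862 -0.22982287 -2.07244739]
[-1.02418699 -0.57836866 -4.35423331] [0.02888189 0.01750894 0.01183528] 0.012598258333209902
[-0.21218724 -0.20690169 -3.95264232] [ 0.04230276  0.03185136 -0.02006487] 0.012154790147995882 [0.58975257 0.21883869 0.38899336] 20.3167
```

View pics/e.png

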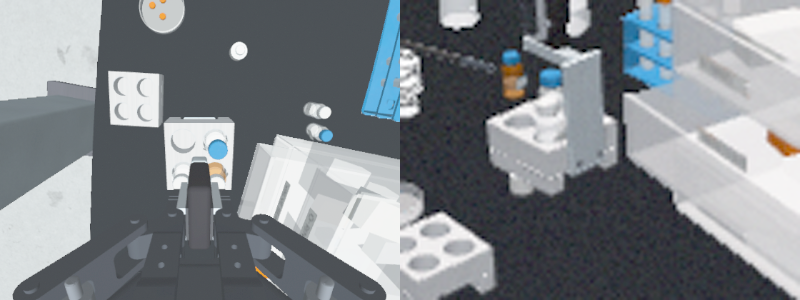

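```bash
python3 - <<'E'
from st import *
import pickle
n=np.array([-u[1],u[0]])
w0=pickle.load(open("w4.pkl","rb"))[0]; hold(.5); w1=get_image("wrist")
for w in (w0,w1):
    g=np.array(w["pixels"]).min(2).astype(float); R=[]
    for r in range(176,250,8):
        x=np.nonzero(g[r,210:345]>150)[0]+210
        R.append([float((px2w(w,(v,r),.14)[0,:2]-B[:2])@n) for v in (x.min()-.5,x.max()+.5)])
    R=np.array(R); print("width by row",(R[:,0]-R[:,1]).round(4),"mid",R.mean(1).round(4)[:3])
    for c in (240,285,320):
        i=np.nonzero(np.abs(np.diff(g[145:185,c]))>25)[0]+145
        print(c,[(int(k),float(((px2w(w,(c,k+.5),.14)[0,:2]-B[:2])@u).round(4))) for k in i])
print(current_width(),current_ft_force(),current_clock())
E
```

```text
width by row [0.0863 0.0722 0.072  0.0719 0.0717 0.0716 0.0722 0.072  0.0719 0.0718] mid [0.008  0.0006 0.001 ]
240 [(163, 0.045), (171, 0.0392)]
285 [(163, 0.0452), (164, 0.0444), (166, 0.043), (171, 0.0394)]
320 [(163, 0.0453), (164, 0.0446), (171, 0.0395)]
width by row [0.0863 0.0722 0.072  0.0719 0.0717 0.0715 0.0722 0.072  0.0719 0.0718] mid [0.008  0.0006 0.001 ]
240 [(163, 0.045), (171, 0.0392)]
285 [(163, 0.0452), (164, 0.0444), (166, 0.043), (171, 0.0394)]
320 [(163, 0.0453), (164, 0.0446), (171, 0.0395)]
0.012533772513613229 [-0.54395901  0.87728101 -4.59627122] 20.9667
```

```bash
python3 -c "
from rig import *
close_job()"
```

```text
the job is handed in; nothing more can be done
```

I handed the job in at about 21 s on the robot's clock. The loaded block is about 10 cm above the worktop on the blade, with the gripper still holding the lifter. No verdict is reported, so this rests on my own last checks.

**What I did:** I picked the larger of the two lifter look-alikes and gripped it across the black grip. I slid the blade into the slot under the vial block with the blade held about 6 mm off the worktop, then lifted straight up.

**Last checks:**
- **Blade home:** it measured within about 1–2 mm along the slot and about 1 mm sideways. The camera calibration is only good to about 2 mm.
- **Level and height:** in the wrist view the block's top measured a steady 72 mm wide, calculated for an underside height of 100 mm. That fits a level block at that height; tilt was judged only from this and the side picture.
- **Steady:** pictures before and after a further half-second hold gave the same measurements.
- **Vials and other things:** in the last picture three vials were in their wells, with the white-capped ones partly hidden behind the lifter. The empty block and everything else visible there seemed undisturbed.
- **Forces:** wrist forces stayed under 5 N in all readings.

**One disagreement:** the lift changed the wrist force by only about 2 to 2.5 N, roughly what the lightest block weighs without its vials. The readings wander by about 1 N, and the pictures clearly show the block in the air.

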